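Advance the sample cup carrier to the next station

TASK

Two sample slides lie beside the rheometer, each with a carrier waiting at its loading end. Push the carrier that bears the round stone-grey cup along its rail to the next station, the first pair of dark posts, so that it clicks into the detent there and does not run on towards the second pair; leave the other carrier, with the flat white plate, where it is.

Things in the scene. Friction and masses are not known exactly. Their poses are not given: they have to be found in the camera images.
- cup_carrier (a joint): Travel (m) of the carrier with the round stone-grey cup, growing along its rail's +y: 0 loading stop, 0.120 first station (target), 0.210 second, 0.220 far stop. Starts at 0 to 0.05; stays where left (friction 1.5 N, about 0.5 kg). Near a station a spring ball climbs a roller (push up to about 7 N, from 25 mm before); within 10 mm of the station it is drawn into the station by itself.
- cup_tab (a point): Middle of the top edge, on the rear (-y) face, of the cup carrier's upright aluminium push tab: 46 mm wide, 10 thick, top 105 above the bench; push this face. x across the rail, y along it, the way to push. Moves with the carrier (50 wide, 80 long, small dark side pointers 40 ahead of this point). Cup: 50 diameter, top at 82, 14 ahead of the tab. Behind the tab nothing is higher than 28.
- cup_station (a point): First station of the cup carrier's rail (fixed): on the rail's centre line, 28 mm above the bench, between the first pair of dark posts (8 x 10, tops at 30, 33 either side). x across the rail, y along it, the way to push. Rail unit 76 wide, 340 long. Carrier home: its pointers stand between the posts and cup_tab is 40 behind this point along y. Second pair of posts: 90 further on.
- plate_tab (a point): Same point on the push tab of the other, identical carrier, which bears a flat white plate (44 x 54 mm, 10 thick, nine dark dots) instead of the cup, on a second identical rail roughly parallel to the first, about 0.17 m nearer to or farther from the robot. Leave it alone.

How it is judged:
By the outcome, as a careful person would: the job done as asked, in the order asked, and still so for the second after the job is handed in, with the robot touching nothing.
It also fails if it takes over 32 s, if anything falls off the work surface, if the arm or the gripper's body presses on something with over 40 N, if the wrist force passes 120 N, or if a joint passes its speed limit or range.

ROBOT

A 6-joint arm with a two-finger parallel gripper is mounted at the origin on the work surface. World frame = base frame: x ahead of the robot, y to its left, z up, the work surface at z = 0. Lengths are in m, angles in rad, forces in N, time in s.
With the tool pointing down it reaches from about 0.275 to 0.75 m from the base axis. Payload 10.2 kg.
Tool frame: the origin (TCP) lies on the centre line of the jaws, within the pads' length; the fingertips stand r.tip_reach ahead of it and the grasp point (between the pads) lies 6 mm ahead of it (r.tip_reach is the distance from the TCP to the fingertips, in m); z points along the fingers, y is the line along which they close (so a half turn about z gives the same grasp; the last joint's range is limited). The gripper opens to 88 mm and grips with 3 to 60 N. Pads are 18 mm wide; open, the fingers measure 123 mm over their backs; the gripper's body (75 mm by 187 mm) begins 45 mm behind the grasp point.
Start: joints at [1.013, 0.313, 1.498, -0, 1.331, -0.223], TCP at [0.173, 0.496, 0.264] pointing down, gripper open.
Joint ranges: [-2.94, 2.94], [-0.97, 2.17], [0.19, 2.56], [-1.23, 4.37], [0.02, 3.11], [-2.88, 2.88]. Speed limits (rad/s): [2.39, 2.39, 3.01, 3.14, 3.14, 3.14].

INTERFACE

Orientations are given as a rotation vector (axis times angle).
In Python, from workcell import observe, vision, workorder, nets, r gives the robot as it stands. The module is installed in compiled form; this text tells all that it offers.
- The arm moves only by the tool move_arm, never from a script. Its argument "increments" is a list of rows, each a list of 7 numbers: the finger opening in cm, from 0 to 8.81, then the shift along the world's x, y, z in cm, then the turn, a rotation vector about the world's x, y, z in rad. A call has 1 to 10 rows; each row is the pose to reach, as a shift and turn from the pose commanded when the call began; what a row does not reach only later rows make up. A row lasts 1/8 s, in which the tool goes at most 62.5 mm and 10.7 degrees, less where a joint would pass 70% of its speed; a pose out of reach is approached as far as the arm can. A call with a gripper value outside its range is refused whole. The fingers move at their own pace and stop on an object; the grip force is fixed at half the most. Time passes only in rows, so rows that repeat a pose let the fingers close. It gives the time, the measured TCP pose, the force, the opening and the grip force at its end, in the units of the state.
- observe(): the state, without advancing time (a new reading comes with each control period).
- vision.camera(name): name is "scene" or "top" or "wrist"; returns a dict with "color" (400x640x3 uint8, red, green, blue), "camera_matrix" (3x3 intrinsics, pixels), "R" (3x3) and "t" (3): a world point X has camera coordinates R X + t; the wrist camera has in their place "T_tool_cam" (4x4, takes a point from camera to tool coordinates, whose origin is the TCP and whose axes are the flange's). Camera axes: x right, y down, z forward; pixel columns grow to the right and rows downward; lengths in m; the calibration is good to about 2 mm. A picture is of the moment at which its call begins: read the wrist's pose just before it. There is no depth.
- workorder.close_job(): hands the job in; it is judged then, once.
Trained networks look in a picture, given as the dict that the camera call returned (one of the last four; its "shot" number tells which), for a name from the list of things; names that differ only in an ending like _2 or _b are one class to them, and where a whole thing is asked for, a point or a joint stands for the part that bears it (a point fixed in the world has none). Each returns a list of dicts, best first, with "conf" (0 to 1); they miss things now and then, are a little off and sometimes report something else, mostly with a low value. They report only what shows in the picture. A call takes as long as a camera call.
- nets.regions_of(picture, name): "pixels" (400x640 bool, what is visible of it) and "at" ([column, row] in pixels, amid what is visible of it).
The state is a dict: "t": time; "joint_pos": joint angles; "joint_vel": joint speeds; "joint_torque": joint torques, N m; "tool_pos": TCP position; "eef_rot": TCP orientation; "wrist_force": force on the tool from outside, world axes, zero at the start; "moment": the same for the moment, N m; "gripper_width": finger opening in m; "grip_force": force on a finger pad.
Only numpy, scipy, OpenCV 4.12 (cv2) and the standard library are available. Lean on these libraries where they do the work, as an engineer would, in place of code of your own. Each camera call takes 0.05 s, during which the arm holds its last target. There are 200 camera calls.

## Working session

There is one attempt and no reset: what is moved stays moved. The work goes in short steps, Python scripts to look and compute and a tool call to move; the robot and the scene stay as the last step left them, time stands still between calls to the robot, and variables do not carry over. Pictures are saved under pics/ and viewed, at most 10 in all, crops included, and the job is handed in when it is done.

Besides the shell and the picture viewer there is one more tool, called after "Call:" as a command line: name --pt "numbers of a row" for each row, then --argument value for the rest. move_arm: Moves the arm, as the interface text tells. Its arguments: {"type":"object","properties":{"increments":{"type":"array"}},"required":["increments"]}

```bash
mkdir -p pics; python3 - <<'E'
from workcell import observe, vision, nets, r
import cv2,numpy as np
s=observe();print(s['t'],s['tool_pos'],s['eef_rot'],s['gripper_width'],r.tip_reach)
for n in('top','scene'):
    p=vision.camera(n);cv2.imwrite(f'pics/{n}0.png',p['color'][:,:,::-1])
    print(n,p['camera_matrix'].tolist(),p['R'].tolist(),p['t'].tolist())
    for k in('cup_carrier','cup_tab','plate_tab','cup_station'):
        for d in nets.regions_of(p,k)[:3]:
            ys,xs=np.nonzero(d['pixels']);print(k,d['conf'],d['at'],len(xs),xs.min(),xs.max(),ys.min(),ys.max())
E
```

```text
0.0 [0.1723941  0.49566304 0.26315894] [-5.23349135e-01 -3.09718284e+00  1.83177879e-03] 0.08802852464257749 0.025
top [[425.7476869824272, 0.0, 317.6865592457328], [0.0, 425.7476869824272, 202.1877992513379], [0.0, 0.0, 1.0]] [[-0.024803479798486423, -0.9983280374940471, -0.05221031452855363], [-0.9887352247356563, 0.03220942652375585, -0.1461684241207439], [0.14760570028564943, 0.047996691514053294, -0.9878810023716863]] [-0.026925963045307866, 0.567432724977654, 0.6960164021828008]
cup_carrier 0.76 [368.0, 265.1] 1600 342 394 246 280
cup_tab 0.93 [370.9, 263.9] 1568 342 394 247 280
cup_tab 0.72 [308.5, 259.7] 8470 209 405 233 288
plate_tab 0.65 [294.9, 161.1] 1447 272 318 132 174
cup_station 0.86 [310.0, 260.9] 8394 209 405 234 288
cup_station 0.4 [295.6, 160.8] 1322 272 317 132 173
scene [[472.5019655230773, 0.0, 316.462744997814], [0.0, 472.5019655230773, 201.48333761047863], [0.0, 0.0, 1.0]] [[0.7337259675742854, 0.6794185148827936, -0.0060569085875240925], [0.5027228386208422, -0.548860374321329, -0.6678488130025038], [-0.4570732458109762, 0.4869730702352131, -0.7442723136255366]] [-0.3633492120550033, -0.24554746597819643, 1.0158769021263623]
cup_carrier 0.6 [241.7, 216.2] 2475 209 276 188 247
cup_tab 0.96 [243.9, 215.4] 2523 208 276 188 247
plate_tab 0.73 [393.2, 242.9] 1944 365 421 219 271
cup_station 0.76 [279.8, 205.4] 9161 199 382 139 275
```

View pics/top0.png

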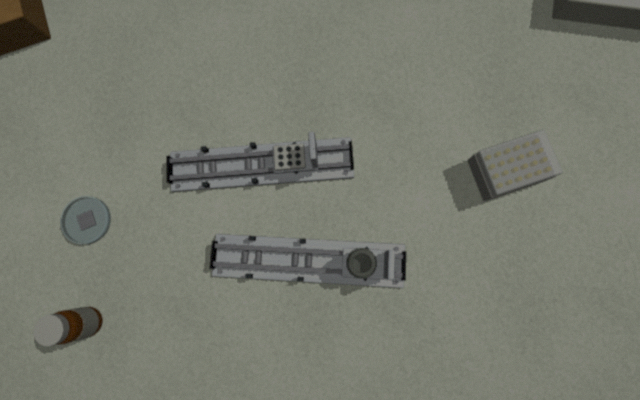

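View pics/scene0.png

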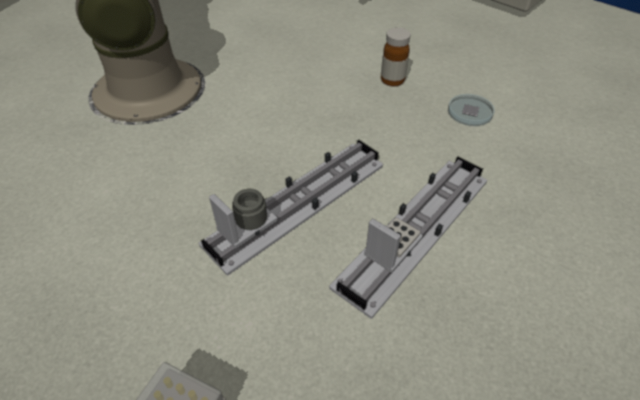

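The top view shows the cup carrier on the lower rail, the one nearer the robot, with its tab at about (397,265). Its first posts are at (302,241) and (300,279). The plate carrier is on the upper rail. I'll zoom in on the cup rail and compute positions.

```bash
cat > h.py <<'E'
import numpy as np
def back(p,uv,z):
    K,R,t=map(np.array,(p['camera_matrix'],p['R'],p['t']))
    d=R.T@np.linalg.solve(K,[*uv,1]);c=-R.T@t
    return c+d*(z-c[2])/d[2]
def proj(p,X):
    q=p['camera_matrix']@(np.array(p['R'])@X+p['t']);return q[:2]/q[2]
E
python3 - <<'E'
from workcell import vision
from h import *
import cv2
p=vision.camera('top')
a=back(p,(302,241),.03);b=back(p,(300,279),.03);c=back(p,(252,239),.03);d=back(p,(249,276),.03)
print(a,b,c,d,(a+b)/2,(c+d)/2,np.linalg.norm(a-b),np.linalg.norm((a+b-c-d)/2))
print('cup',back(p,(361,263),.082))
im=p['color'][225:300,200:420,::-1]
cv2.imwrite('pics/c1.png',cv2.resize(im,None,fx=3.6,fy=3.6,interpolation=cv2.INTER_CUBIC))
p=vision.camera('scene')
cv2.imwrite('pics/c2.png',cv2.resize(p['color'][130:280,190:390,::-1],None,fx=4,fy=4,interpolation=cv2.INTER_CUBIC))
E
```

```text
[ 0.50082047 -0.01368515  0.03      ] [ 0.43591162 -0.00898137  0.03      ] [0.50674553 0.07396291 0.03      ] [0.44306455 0.0793241  0.03      ] [ 0.46836604 -0.01133326  0.03      ] [0.47490504 0.07664351 0.03      ] 0.0650790695589559 0.08821943885801303
cup [ 0.46024902 -0.11174364  0.082     ]
```

View pics/c1.png

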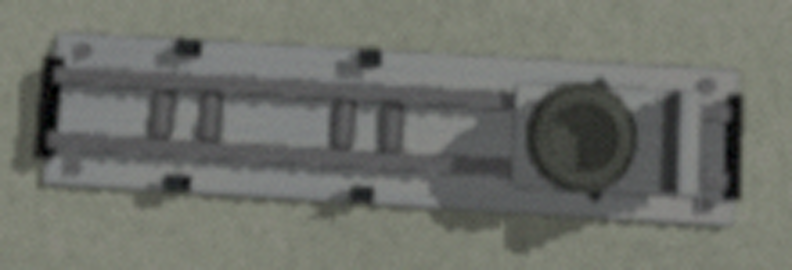

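View pics/c2.png

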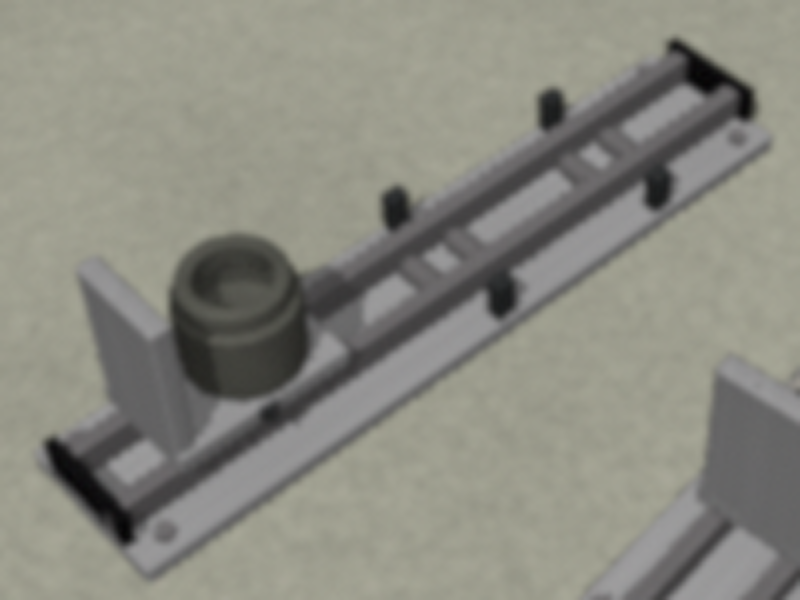

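c1 shows the tab's rear top edge at crop (699,145), which is about (394,265) in the full image. The first posts are at crop (369,57) and (361,194). c2 confirms nothing tall stands behind the tab.

```bash
python3 - <<'E'
from workcell import vision,observe
from h import *
p=vision.camera('top'); q=vision.camera('scene')
tab=back(p,(394.2,265.3),.105)
# scene: rear top edge ends crop (80,268)?,(150,338)->px
print('tab',tab,'in scene crop',(proj(q,tab)-[190,130])*4)
u=np.array([.074,.997,0]);st=np.array([.4684,-.0113,.028])
for k in(0,.09):
  for s in(-.033,.033):
    X=st+u*k+s*np.array([.997,-.074,0]);X[2]=.03;print((proj(q,X)-[190,130])*4)
print('home tab',st-.04*u,'to go',(st-.04*u-tab)@u,'lateral',(st-tab)@[.997,-.074,0])
pre=tab-u*.035;print('pre',pre,'shift',pre-observe()['tool_pos'])
E
```

```text
tab [ 0.45540747 -0.16110751  0.105     ] in scene crop [101.50275115 290.86119837]
[386.22812599 185.98709513]
[493.25485833 270.90501459]
[541.88111269  86.45984652]
[649.78565461 163.0080281 ]
home tab [ 0.46544 -0.05118  0.028  ] to go 0.11034013023130472 lateral 0.0018677936277765148
pre [ 0.45281747 -0.19600251  0.105     ] shift [ 0.28030735 -0.69185431 -0.15870982]
```

The scene view agrees on relative positions: tab and posts share the same 2–3 px offset. That leaves about 110 mm to push. I'll move to a point behind the tab.

Call:
move_arm --pt "0 2 -5 0 0 0 -0.1" --pt "0 4 -10 0 0 0 -0.2" --pt "0 6 -15 0 0 0 -0.32" --pt "0 8.5 -21 0 0 0 -0.45" --pt "0 11 -27 0 0 0 -0.58" --pt "0 13.5 -33 0 0 0 -0.7" --pt "0 16 -39 0 0 0 -0.82" --pt "0 18.5 -45 0 0 0 -0.95" --pt "0 21 -51 0 0 0 -1.07" --pt "0 23 -56 0 0 0 -1.18"

```text
t: 1.95
tool_pos: [0.4005, -0.0605, 0.264]
eef_rot: [2.163, 2.277, 0.001]
wrist_force: [0.7, 1.3, -0.2]
gripper_width: 0.0003
grip_force: 0.0
```

Call:
move_arm --pt "0 2 -5 0 0 0 -0.07" --pt "0 4 -10 0 0 0 -0.13" --pt "0 5 -13.2 -2 0 0 -0.13" --pt "0 5 -13.2 -6 0 0 -0.13" --pt "0 5 -13.2 -10 0 0 -0.13" --pt "0 5 -13.2 -10 0 0 -0.13" --pt "0 5 -13.2 -10 0 0 -0.13"

```text
t: 2.82
tool_pos: [0.4507, -0.1906, 0.1653]
eef_rot: [2.3, 2.136, 0.001]
wrist_force: [0.7, 0.1, 0.0]
gripper_width: 0.0007
grip_force: 0.0
```

```bash
python3 - <<'E'
from workcell import vision,observe
from scipy.spatial.transform import Rotation as Ro
from h import *
import cv2
s=observe();print(s['t'],s['tool_pos'],s['gripper_width'],s['wrist_force'],Ro.from_rotvec(s['eef_rot']).as_matrix().round(3).tolist())
p=vision.camera('scene')
cv2.imwrite('pics/s2.png',cv2.resize(p['color'][80:280,130:390,::-1],None,fx=3,fy=3,interpolation=cv2.INTER_CUBIC))
E
```

```text
2.825 [ 0.45074624 -0.19061707  0.16527701] 0.0006654748462498827 [0.73955645 0.13441081 0.02786331] [[0.074, 0.997, 0.002], [0.997, -0.074, -0.001], [-0.001, 0.002, -1.0]]
```

View pics/s2.png

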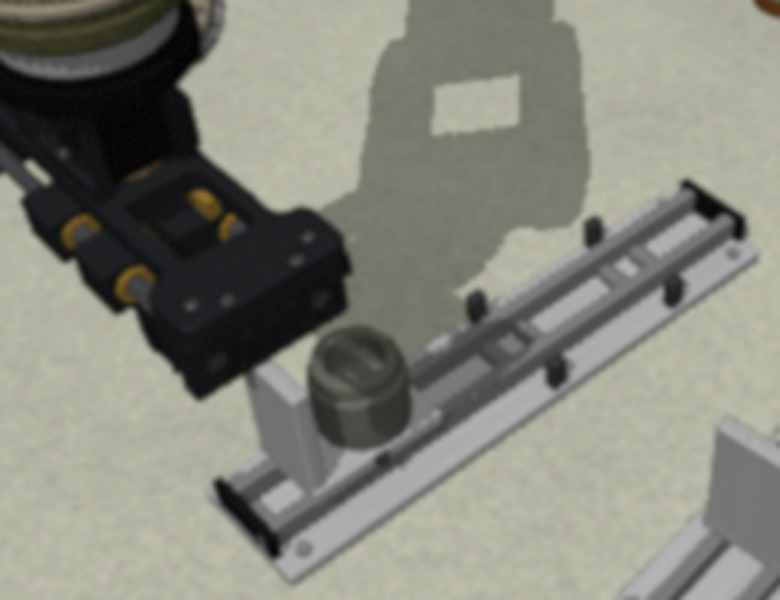

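The s2 view shows the gripper above and behind the tab, with its long side across the rail and the cup carrier untouched. I'll descend with a little pull-back, then advance slowly until contact.

Call:
move_arm --pt "0 0.2 -1 0 0 0 0" --pt "0 0.2 -1 -3 0 0 0" --pt "0 0.2 -1 -6 0 0 0" --pt "0 0.2 -1 -8 0 0 0" --pt "0 0.2 -1 -8 0 0 0"

```text
t: 3.5
tool_pos: [0.4521, -0.2006, 0.0834]
eef_rot: [-2.301, -2.137, 0.0]
wrist_force: [0.1, -0.3, -0.3]
gripper_width: 0.0007
grip_force: 0.0
```

Call:
move_arm --pt "0 0.05 0.5 0 0 0 0" --pt "0 0.07 1 0 0 0 0" --pt "0 0.1 1.4 0 0 0 0" --pt "0 0.12 1.7 0 0 0 0" --pt "0 0.15 2 0 0 0 0" --pt "0 0.15 2 0 0 0 0"

```text
t: 4.25
tool_pos: [0.4537, -0.1801, 0.0837]
eef_rot: [-2.302, -2.138, -0.0]
wrist_force: [-0.6, -0.1, 0.5]
gripper_width: 0.0003
grip_force: 0.0
```

Call:
move_arm --pt "0 0.03 0.4 0 0 0 0" --pt "0 0.06 0.8 0 0 0 0" --pt "0 0.1 1.2 0 0 0 0" --pt "0 0.12 1.6 0 0 0 0" --pt "0 0.16 2.2 0 0 0 0" --pt "0 0.2 2.8 0 0 0 0" --pt "0 0.25 3.4 0 0 0 0" --pt "0 0.3 4 0 0 0 0" --pt "0 0.33 4.5 0 0 0 0" --pt "0 0.37 5 0 0 0 0"

```text
t: 5.5
tool_pos: [0.4574, -0.1299, 0.0838]
eef_rot: [2.302, 2.138, 0.0]
wrist_force: [0.8, -1.7, 0.9]
gripper_width: 0.0005
grip_force: 0.9
```

Call:
move_arm --pt "0 0.04 0.5 0 0 0 0" --pt "0 0.07 1 0 0 0 0" --pt "0 0.11 1.5 0 0 0 0" --pt "0 0.15 2 0 0 0 0" --pt "0 0.18 2.4 0 0 0 0" --pt "0 0.21 2.8 0 0 0 0" --pt "0 0.22 3 0 0 0 0" --pt "0 0.22 3 0 0 0 0"

```text
t: 6.5
tool_pos: [0.4593, -0.0999, 0.0836]
eef_rot: [-2.301, -2.137, 0.0]
wrist_force: [0.2, 0.9, -1.3]
gripper_width: 0.0006
grip_force: 0.0
```

```bash
python3 - <<'E'
from workcell import vision,observe
import cv2
s=observe();print(s['t'],s['tool_pos'],s['wrist_force'])
p=vision.camera('scene')
cv2.imwrite('pics/s3.png',cv2.resize(p['color'][80:280,130:390,::-1],None,fx=3,fy=3,interpolation=cv2.INTER_CUBIC))
E
```

```text
6.5 [ 0.45928046 -0.09992477  0.08357349] [ 0.22958226  0.86822496 -1.25902796]
```

View pics/s3.png

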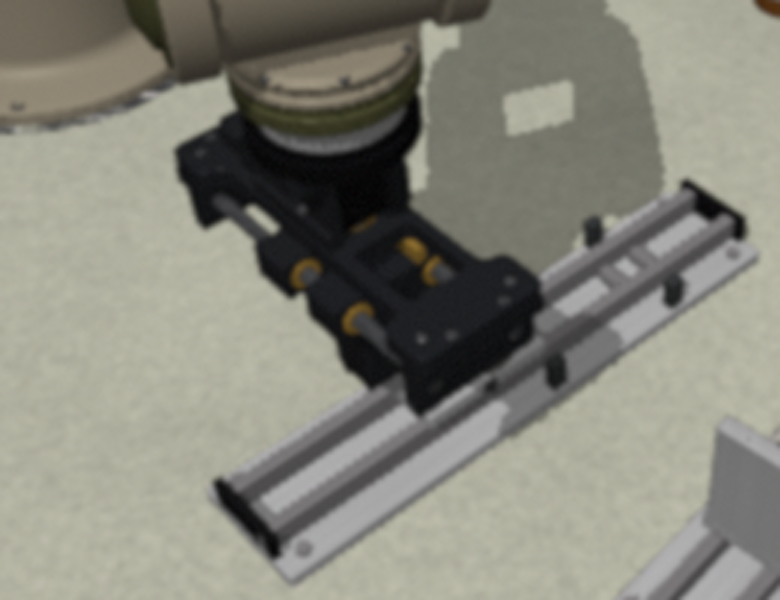

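The s3 view shows the carrier's pointer at (490,383), about 40–45 mm short of the near post at (556,370), as computed. I'll go on slowly and watch the force.

Call:
move_arm --pt "0 0.02 0.3 0 0 0 0" --pt "0 0.05 0.6 0 0 0 0" --pt "0 0.07 0.9 0 0 0 0" --pt "0 0.09 1.2 0 0 0 0" --pt "0 0.11 1.5 0 0 0 0" --pt "0 0.13 1.8 0 0 0 0" --pt "0 0.14 2.0 0 0 0 0" --pt "0 0.14 2.0 0 0 0 0"

```text
t: 7.55
tool_pos: [0.461, -0.0805, 0.0837]
eef_rot: [2.302, 2.137, -0.0]
wrist_force: [-0.7, -5.3, -0.9]
gripper_width: 0.0004
grip_force: 2.2
```

Call:
move_arm --pt "0 0.01 0.1 0 0 0 0" --pt "0 0.02 0.2 0 0 0 0" --pt "0 0.02 0.3 0 0 0 0" --pt "0 0.03 0.4 0 0 0 0"

```text
t: 8.05
tool_pos: [0.4613, -0.0767, 0.0837]
eef_rot: [2.302, 2.137, -0.001]
wrist_force: [-0.6, -7.1, -2.6]
gripper_width: 0.0002
grip_force: 3.1
```

Call:
move_arm --pt "0 0.01 0.1 0 0 0 0" --pt "0 0.02 0.2 0 0 0 0" --pt "0 0.02 0.3 0 0 0 0"

```text
t: 8.43
tool_pos: [0.4616, -0.0734, 0.0837]
eef_rot: [2.302, 2.137, 0.0]
wrist_force: [1.3, -3.8, -2.9]
gripper_width: 0.0007
grip_force: 1.9
```

The force has climbed to 7 N and is now falling, so the ball is near the roller's crest.

Call:
move_arm --pt "0 0.01 0.1 0 0 0 0" --pt "0 0.02 0.2 0 0 0 0"

```text
t: 8.68
tool_pos: [0.4617, -0.0711, 0.0838]
eef_rot: [2.302, 2.138, 0.0]
wrist_force: [0.6, -2.1, -1.4]
gripper_width: 0.0008
grip_force: 1.0
```

Call:
move_arm --pt "0 0.01 0.1 0 0 0 0" --pt "0 0.02 0.2 0 0 0 0" --pt "0 0.02 0.2 0 0 0 0"

```text
t: 9.05
tool_pos: [0.4617, -0.069, 0.0837]
eef_rot: [-2.302, -2.138, -0.0]
wrist_force: [-1.3, -0.4, 0.0]
gripper_width: 0.0006
grip_force: 0.0
```

The force is gone, so the carrier has probably been drawn in. I'll back off, rise clear and look.

Call:
move_arm --pt "0 -0.1 -1.5 0 0 0 0" --pt "0 -0.3 -4 0 0 0 0" --pt "0 -0.4 -6 3 0 0 0" --pt "0 -0.6 -9 8 0 0 0" --pt "0 -0.9 -14 13 0 0 0" --pt "0 -1 -19 17 0 0 0" --pt "0 -1 -23 17 0 0 0" --pt "0 -1 -23 17 0 0 0"

```text
t: 10.05
tool_pos: [0.4509, -0.3026, 0.2538]
eef_rot: [2.305, 2.133, -0.0]
wrist_force: [-0.1, 0.4, -1.6]
gripper_width: 0.0003
grip_force: 0.0
```

```bash
python3 - <<'E'
from workcell import vision,observe
import cv2
s=observe();print(s['t'],s['tool_pos'],s['wrist_force'])
p=vision.camera('scene')
cv2.imwrite('pics/s4.png',cv2.resize(p['color'][130:280,190:390,::-1],None,fx=4,fy=4,interpolation=cv2.INTER_CUBIC))
p=vision.camera('top')
cv2.imwrite('pics/t4.png',cv2.resize(p['color'][120:300,150:420,::-1],None,fx=2.9,fy=2.9,interpolation=cv2.INTER_CUBIC))
E
```

```text
10.05 [ 0.45093946 -0.30256536  0.25383511] [-0.1270485   0.42259535 -1.58169274]
```

View pics/s4.png

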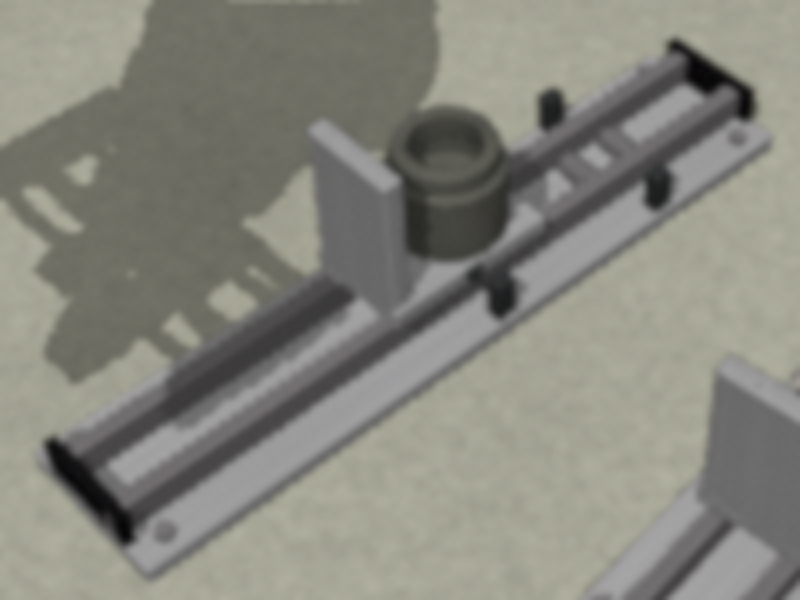

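View pics/t4.png

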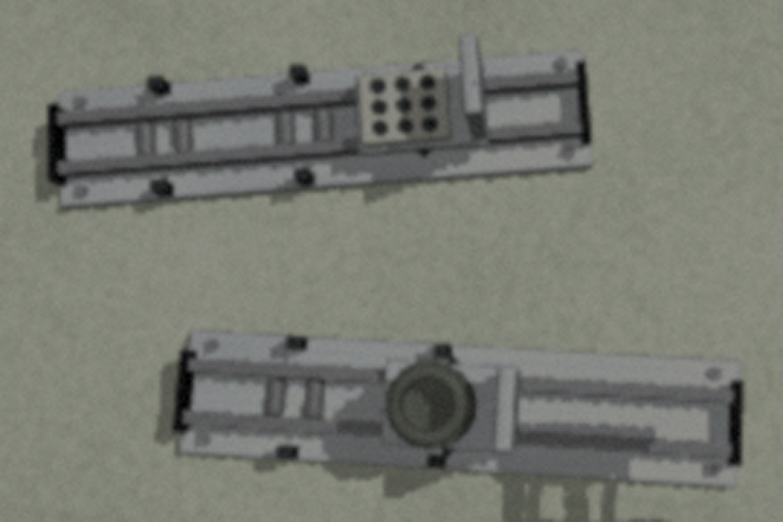

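Both views show the cup carrier's pointers at the first posts: (485,272) beside the post at (500,290) in s4, and (445,358) beside (443,351) in t4. The plate carrier hasn't moved. One numeric check, then I'll hand it in.

```bash
python3 - <<'E'
from workcell import vision,workorder
from h import *
p=vision.camera('top')
tab=back(p,(150+518/2.9,120+410/2.9),.105);u=np.array([.074,.997,0])
e=(np.array([.46544,-.05118,.105])-tab)@u
print(tab,'short of home by',e)
if abs(e)<.006: print(workorder.close_job())
E
```

```text
[ 0.46388981 -0.06091069  0.105     ] short of home by 0.009816210771152124
```

The carrier is about 10 mm short and sits on the roller's crest, where the finger stopped (its face was at y = -0.060). I'll go back and nudge it 4–5 mm further.

Call:
move_arm --pt "0 0.1 5 0 0 0 0" --pt "0 0.2 10 -4 0 0 0" --pt "0 0.4 14 -9 0 0 0" --pt "0 0.6 17 -14 0 0 0" --pt "0 0.7 19 -17 0 0 0" --pt "0 0.8 20.5 -17 0 0 0" --pt "0 0.9 21.7 -17 0 0 0" --pt "0 1 22.5 -17 0 0 0" --pt "0 1 22.9 -17 0 0 0" --pt "0 1 22.9 -17 0 0 0"

```text
t: 11.45
tool_pos: [0.462, -0.0704, 0.0841]
eef_rot: [2.302, 2.137, 0.0]
wrist_force: [0.5, 0.7, -1.1]
gripper_width: 0.0004
grip_force: 0.0
```

Call:
move_arm --pt "0 0.01 0.1 0 0 0 0" --pt "0 0.02 0.2 0 0 0 0" --pt "0 0.03 0.3 0 0 0 0" --pt "0 0.03 0.4 0 0 0 0" --pt "0 0.04 0.5 0 0 0 0" --pt "0 0.04 0.5 0 0 0 0"

```text
t: 12.2
tool_pos: [0.4622, -0.0652, 0.0837]
eef_rot: [-2.302, -2.138, 0.0]
wrist_force: [-0.7, 0.4, 0.2]
gripper_width: 0.0003
grip_force: 0.0
```

Call:
move_arm --pt "0 -0.1 -1.5 0 0 0 0" --pt "0 -0.3 -4 0 0 0 0" --pt "0 -0.4 -6 3 0 0 0" --pt "0 -0.6 -9 8 0 0 0" --pt "0 -0.9 -14 13 0 0 0" --pt "0 -1 -19 17 0 0 0" --pt "0 -1 -23 17 0 0 0" --pt "0 -1 -23 17 0 0 0"

```text
t: 13.2
tool_pos: [0.4514, -0.2987, 0.2539]
eef_rot: [2.305, 2.133, -0.001]
wrist_force: [-0.5, -0.1, -0.1]
gripper_width: 0.0004
grip_force: 0.0
```

```bash
python3 - <<'E'
from workcell import vision,observe
import cv2
print(observe()['t'],observe()['tool_pos'])
p=vision.camera('top')
cv2.imwrite('pics/t5.png',cv2.resize(p['color'][120:300,150:420,::-1],None,fx=2.9,fy=2.9,interpolation=cv2.INTER_CUBIC))
E
```

```text
13.2 [ 0.45135778 -0.29868357  0.2538693 ]
```

View pics/t5.png

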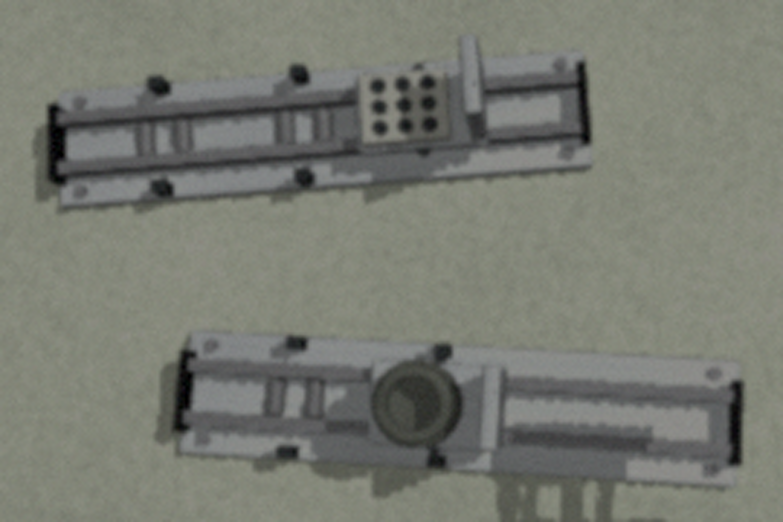

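The carrier moved a further 14 crop px, about 9 mm, while the finger went only about 4 mm. It was drawn into the detent, and its pointers are now hidden between the first posts (443,351) and (436,460). The plate carrier is unchanged and the arm is clear.

```bash
python3 - <<'E'
from workcell import workorder
print(workorder.close_job())
E
```

```text
the job is handed in; nothing more can be done
None
```

The cup carrier is in the detent at the first station, judging by the last top view; the plate carrier wasn't moved, the arm is clear, and I handed the job in at about 13 s.

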